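Back the winch off one notch

TASK

Test the ratchet of the bench hand winch: push the pawl up out of the teeth and over until it leans on its stop by itself, then push the toothed wheel backward (towards the pawl's pivot) by one notch, and tip the pawl back so that it drops fully into the next gap. Push gently, without gripping the pawl or the wheel, and leave the crank, hammer, jar and steel block where they are.

Things in the scene. Friction and masses are not known exactly. Their poses are not given: they have to be found in the camera images.
- winch: Grey steel hand winch with an empty drum, fixed to the bench; base plate 200 x 320 x 10 mm. Origin on the bench under the centre of the toothed wheel. x: the wheel's axis, outwards, away from the drum; y: level, in the wheel's plane, pawl on the -y side; z up. Drum and cheeks lie at x = -22 to -142 mm, up to 145 mm high. Nothing lies in front of the wheel and pawl or over them.
- wheel_center (a point): Centre of the dark steel toothed wheel, 115 mm above the bench; fixed. The wheel stands upright in the winch's y-z plane, 24 mm thick (x = -12 to +12 mm): 8 straight radial teeth 16 mm wide, one every 45 degrees, tip radius 85 mm, gaps down to 62 mm radius. A 14 mm square shaft end sticks out at the centre to x = +40 mm.
- wheel_tooth (a point): Middle of the tip of the tooth nearest the top of the wheel at the start (85 mm from the wheel's axis, x = 0); it turns with the wheel. With the wheel joint at 0 this tooth's centre line stands at 79.5 degrees, measured about the wheel centre from the winch's +y up towards +z; add the joint value. The gap on its +y side is open from above for a finger to push the tooth towards -y.
- pawl_pivot (a point): Hinge of the pawl, fixed on the winch at x = 0, y = -127, z = 122 mm; hinge axis along the winch's x. The pawl is a bare steel arm 16 mm thick in the wheel's plane, 12 mm deep, with a nose at its far end that points into the teeth.
- pawl_stop (a point): Stop pin of 12 mm diameter on an ear of the frame, fixed; the lifted pawl leans on it. It lies at y = -158, z = 153 mm of the winch and ends at x = +8 mm; the ear behind it (x below -22 mm) is 165 mm high. This point is the pin's free end.
- pawl_pin (a point): Point on the pawl's thumb pin, moving with the pawl: a round bar of 10 mm diameter along the winch's x axis at the pawl's nose end, 85 mm from the hinge axis, standing out from x = +9 to +63 mm. This point is on its axis at x = +40 mm; with the pawl seated it lies at y = -67, z = 182 mm of the winch. Around the pin, in front of the wheel (x from +14 mm), there is free room for a finger.
- pawl (a joint): Pawl angle, rad. 0: seated, arm sloping up at 45 degrees from hinge to wheel (+y), nose 16 mm deep between teeth. Grows as the pin swings up and away from the wheel (right-handed about the winch's x); upright at 0.785, on its stop at 1.25. Swings freely, 0.16 kg: let go below about 0.75 it falls to the wheel, above about 0.9 onto the stop. About 0.25: nose lying on a tooth.
- wheel (a joint): Wheel angle, rad; a notch is 0.785. Grows backward: right-handed about the winch's x, top moving to -y, the pawl's side. Starts at -0.25 to -0.02; at 0 a tooth bears on the seated pawl, which blocks it. With the pawl up it turns with 0.25 Nm friction and stays where left. One notch back, the pawl drops fully in with the wheel at about 0.46 to 0.77; else its nose lands on a tooth.
- crank: Loose bystander: the winch's crank, a flat steel arm 150 x 22 x 10 mm with an upright black grip of 26 mm diameter, 100 mm high, at one end. Origin under the middle of the arm, x along the arm to the grip.
- hammer: Loose bystander: hammer lying flat, x along it from the handle to the head.
- grease_jar: Loose bystander: grey jar, 56 mm diameter, 75 mm high, standing. Origin at the centre of its underside.
- steel_block: Loose bystander: steel block 50 x 80 x 35 mm. Origin at the centre of its underside.

How it is judged:
By the outcome, as a careful person would: the job done as asked, in the order asked, and still so for the second after the job is handed in, with the robot touching nothing.
It also fails if it takes over 58 s, if anything falls off the work surface, if the arm or the gripper's body presses on something with over 40 N, if the wrist force passes 120 N, or if a joint passes its speed limit or range.

ROBOT

A 6-joint arm with a two-finger parallel gripper is mounted at the origin on the work surface. World frame = base frame: x ahead of the robot, y to its left, z up, the work surface at z = 0. Lengths are in mm, angles in rad, forces in N, time in s.
With the tool pointing down it reaches from about 300 to 775 mm from the base axis. Payload 14.6 kg.
Tool frame: the origin (TCP) lies midway between the tips of the shut fingers; the grasp point (between the pads) lies manip.grasp_offset behind it (manip.grasp_offset is the distance from the TCP to the grasp point, in mm); z points along the fingers, y is the direction in which the jaws open and shut (so a half turn about z gives the same grasp; the last joint's range is limited). The gripper opens to 94 mm and grips with 3 to 60 N. Pads are 16 mm wide; open, the fingers measure 119 mm over their backs; the gripper's body (75 mm by 177 mm) begins 78 mm behind the grasp point.
Start: joints at [1.079, 0.3, 1.521, -0, 1.321, -0.067], TCP at [226.672, 501.108, 205.446] pointing down, gripper open.
Joint ranges: [-3.03, 3.03], [-0.79, 2.21], [0.23, 2.52], [-1.04, 4.18], [0, 3.07], [-2.55, 2.55]. Speed limits (rad/s): [2.22, 2.22, 2.57, 3.14, 3.14, 3.14].

INTERFACE

Orientations are given as [roll, pitch, yaw] about the fixed x, y, z axes, in that order (R = Rz(yaw) Ry(pitch) Rx(roll)).
In Python, from cell import monitor, vision, order, manip gives the robot as it stands.
- The arm moves only by the shell command python3 -m jog 'ROWS' [FORCE]. ROWS is JSON, a list of rows, each a list of 7 numbers: the shift along the tool's x, y, z in cm, then the turn, a rotation vector about the tool's x, y, z in rad, then the opening in per cent of the stroke, from 0 (shut) to 100 (fully open). In form: [[tx, ty, tz, rx, ry, rz, jaw], ...]. A call has 1 to 8 rows; each row shifts and turns the commanded pose from where the row before left it, along the tool's axes as they then stand; what a row does not reach is not made up. A row lasts 1/10 s, in which the tool goes at most 50 mm and 8.59 degrees, less where a joint would pass 70% of its speed; a pose out of reach is approached as far as the arm can. A call is refused whole if a number of a shift passes 5 or a number of a turn 0.15, either way. A call with a gripper value outside its range is refused whole. The fingers move at their own pace and stop on an object; FORCE is the grip in N (left out, the last holds). Time passes only in rows, so rows that do not move let the fingers close. It gives the time, the measured TCP pose, the force and the opening at its end, in the units of the state.
- monitor.read_state(): the state, without advancing time (a new reading comes with each control period).
- vision.camera(name): name is "scene" or "top" or "wrist"; returns a dict with "color" (480x640x3 uint8, blue, green, red), "fx", "fy", "cx", "cy" (pixels), "cam_to_world" (4x4, takes a point from camera to world coordinates); the wrist camera has in their place "tool_from_camera" (4x4, takes a point from camera to tool coordinates, whose origin is the TCP and whose axes are the flange's). Camera axes: x right, y down, z forward; pixel columns grow to the right and rows downward; lengths in mm; the calibration is good to about 2 mm. A picture is of the moment at which its call begins: read the wrist's pose just before it. There is no depth.
- order.sign_off(): hands the job in, once; it reports no verdict.
The state is a dict: "clock": time; "joints": joint angles; "qd": joint speeds; "effort": joint torques, N m; "eef_pos": TCP position; "eef_rot": TCP orientation; "wrist_force": force on the tool from outside, world axes, zero at the start; "moment": the same for the moment, N m; "finger_gap": finger opening in mm.
Only numpy, scipy, OpenCV 4.12 (cv2) and the standard library are available. Lean on these libraries where they do the work, as an engineer would, in place of code of your own. Each camera call takes 0.05 s, during which the arm holds its last target.

## Working session

There is one attempt and no reset: what is moved stays moved. The work goes in short steps, Python scripts to look and compute and a shell command to move; the robot and the scene stay as the last step left them, time stands still between calls to the robot, and variables do not carry over. Pictures are saved under pics/ and viewed, and the job is handed in when it is done.

```bash
ls; mkdir -p pics
python3 - <<'E'
from cell import monitor, vision, manip
import cv2
s=monitor.read_state(); print({k:(v if not hasattr(v,'__len__') else [round(float(x),3) for x in v]) for k,v in s.items()}); print(manip.grasp_offset)
for n in ["scene","top","wrist"]:
    c=vision.camera(n); cv2.imwrite(f"pics/{n}0.png",c["color"]); print(n,c["fx"],c["fy"],c["cx"],c["cy"]); print(c.get("cam_to_world",c.get("tool_from_camera")))
E
```

```text
pics
{'clock': 0.0, 'joints': [1.079, 0.3, 1.522, -0.0, 1.321, -0.067], 'qd': [-0.001, -0.001, 0.002, -0.001, 0.0, -0.0], 'effort': [-0.003, -53.18, -35.273, 0.071, 0.024, -0.0], 'eef_pos': [226.551, 500.879, 204.887], 'eef_rot': [-3.14, -0.0, 2.717], 'wrist_force': [-0.501, -0.232, 0.297], 'moment': [-0.003, -0.022, -0.002], 'finger_gap': 94.13897699534819}
18.8
scene 511.09155554589915 511.09155554589915 320.3029795670895 247.63233196946612
[[ 6.76649630e-01  6.35308356e-01 -3.72194265e-01  9.13943702e+02]
 [ 7.36241345e-01 -5.77130380e-01  3.53368372e-01 -2.97068094e+02]
 [ 9.69326221e-03 -5.13131384e-01 -8.58255337e-01  9.35386925e+02]
 [ 0.00000000e+00  0.00000000e+00  0.00000000e+00  1.00000000e+00]]
top 506.1579095674185 506.1579095674185 322.83879622653654 237.08297231659245
[[-4.46429625e-02 -9.74516868e-01  2.19826932e-01  3.42479165e+02]
 [-9.98991447e-01  4.46067803e-02 -5.13075419e-03  2.92437762e+01]
 [-4.80576514e-03 -2.19834277e-01 -9.75525395e-01  1.14153301e+03]
 [ 0.00000000e+00  0.00000000e+00  0.00000000e+00  1.00000000e+00]]
wrist 378.63752186196905 378.63752186196905 318.0064682266794 237.5460623512122
[[ 1.95756048e-04 -9.60444417e-01 -2.78471693e-01  8.17938304e+01]
 [ 9.99999575e-01  4.38767258e-04 -8.10335860e-04 -1.21885823e-01]
 [ 9.00466813e-04 -2.78471416e-01  9.60444095e-01 -1.80588541e+02]
 [ 0.00000000e+00  0.00000000e+00  0.00000000e+00  1.00000000e+00]]
```

View pics/scene0.png

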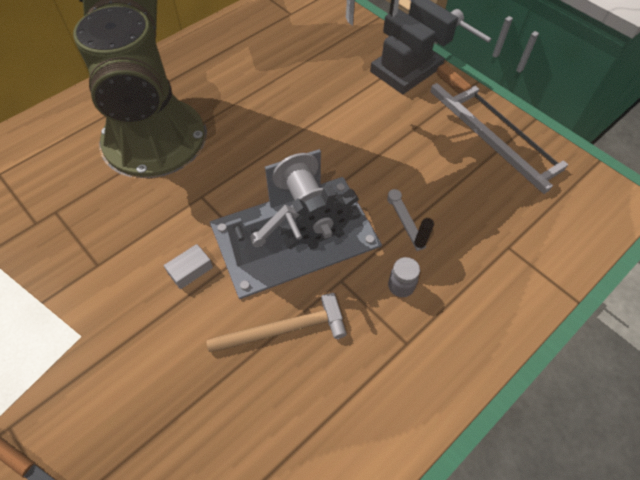

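View pics/top0.png

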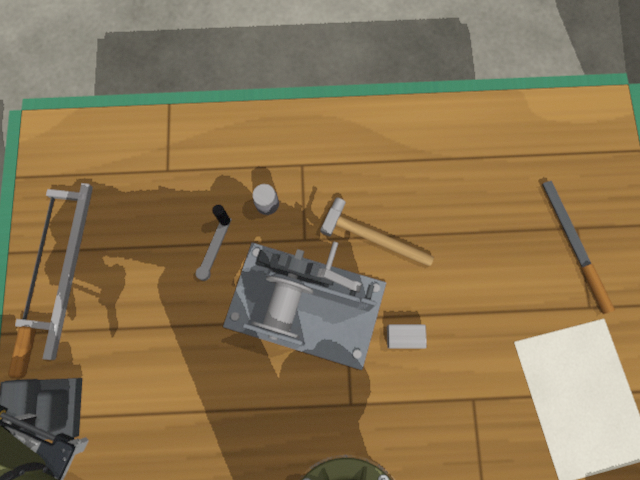

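View pics/wrist0.png

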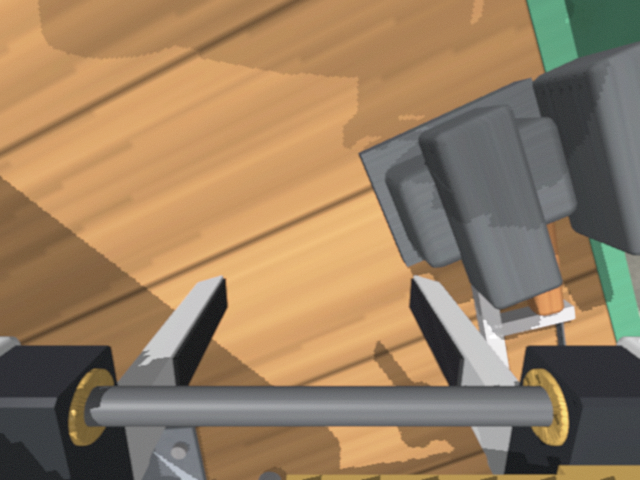

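Run:
```python
import cv2
a=cv2.imread("pics/top0.png")[225:385,210:400]; cv2.imwrite("pics/top0z.png",cv2.resize(a,None,fx=3.6,fy=3.6,interpolation=cv2.INTER_CUBIC))
a=cv2.imread("pics/scene0.png")[140:305,200:390]; cv2.imwrite("pics/scene0z.png",cv2.resize(a,None,fx=3.6,fy=3.6,interpolation=cv2.INTER_CUBIC))
```

```text
(no output)
```

View pics/top0z.png

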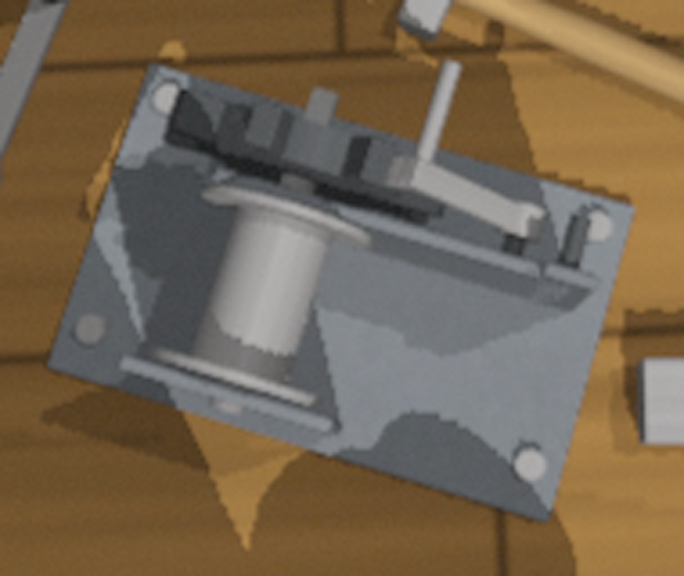

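View pics/scene0z.png

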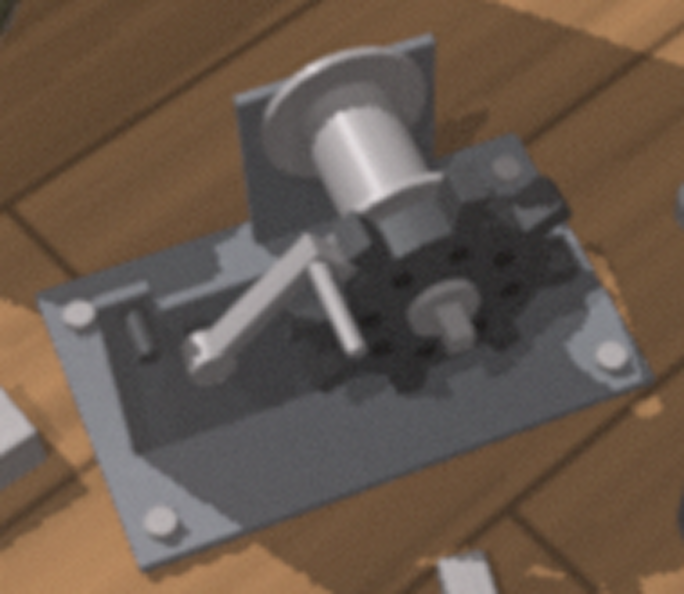

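```bash
cat > h.py <<'E'
import numpy as np
CAL={}
def setup():
    from cell import vision
    for n in ("scene","top"):
        c=vision.camera(n); CAL[n]=c
    np.save('cal.npy',CAL,allow_pickle=True)
try: CAL=np.load('cal.npy',allow_pickle=True).item()
except Exception: pass
def ray(n,u,v):
    c=CAL[n];M=np.array(c["cam_to_world"]);d=M[:3,:3]@np.array([(u-c["cx"])/c["fx"],(v-c["cy"])/c["fy"],1]);return M[:3,3],d/np.linalg.norm(d)
def onz(n,u,v,z):
    o,d=ray(n,u,v);return o+d*(z-o[2])/d[2]
def tri(p,q):
    o1,d1=ray("top",*p);o2,d2=ray("scene",*q)
    A=np.stack([d1,-d2],1);t=np.linalg.lstsq(A,o2-o1,rcond=None)[0]
    a=o1+d1*t[0];b=o2+d2*t[1];return (a+b)/2,np.linalg.norm(a-b)
def proj(n,p):
    c=CAL[n];M=np.linalg.inv(np.array(c["cam_to_world"]));q=M[:3,:3]@np.asarray(p)+M[:3,3];return np.array([c["fx"]*q[0]/q[2]+c["cx"],c["fy"]*q[1]/q[2]+c["cy"]])
E
python3 - <<'E'
import h,numpy as np
h.setup()
from h import *
np.set_printoptions(precision=1,suppress=True)
tz=lambda x,y:(x/3.6+210,y/3.6+225)
sz=lambda x,y:(x/3.6+200,y/3.6+140)
ct=[onz("top",*tz(*p),10) for p in [(153,66),(632,206),(548,520),(50,368)]]
cs=[onz("scene",*sz(*p),10) for p in [(652,380),(143,568),(38,298),(515,137)]]
for c in (ct,cs):
    c=np.array(c);print(c[:,:2].tolist(),[np.linalg.norm(c[i]-c[(i+1)%4]) for i in range(4)],c.mean(0))
    y=(c[0]-c[1]+c[3]-c[2]);x=(c[0]-c[3]+c[1]-c[2]);print(np.arctan2(y[1],y[0])-np.pi/2,np.arctan2(x[1],x[0]))
for nm,p,q in [("pin tip",(452,65),(355,348)),("pin base",(425,160),(316,265)),("shaft",(322,92),(458,345)),("stoptip",(580,212),(147,352))]:
    print(nm,tri(tz(*p),sz(*q)))
E
```

```text
[[590.1790079577953, 184.632625281247], [487.24136490760424, -112.73141682092077], [300.33891488348183, -48.71419367347231], [403.8783205368598, 250.37235238119953]] [np.float64(314.6768690133871), np.float64(197.56196669533784), np.float64(316.50145426833046), np.float64(197.55925149860573)] [445.4  68.4  10. ]
-0.3332643386969689 -0.3346105352748442
[[595.4545246273087, 182.72657641407682], [490.4159276401369, -113.37458191616537], [306.4731462929302, -49.66523443750947], [410.64715569689133, 248.6859378570129]] [np.float64(314.1798892697377), np.float64(194.66337037538008), np.float64(316.0152626769985), np.float64(196.22538310051348)] [450.7  67.1  10. ]
-0.3384036343182404 -0.3381384896025719
pin tip (array([545.7,   0.1, 182.3]), np.float64(0.006904976208221261))
pin base (array([495.3,  17.7, 181.3]), np.float64(1.459699939162462))
shaft (array([547.1,  71.8, 111.1]), np.float64(4.344475401676208))
stoptip (array([465.9, -67. , 156.7]), np.float64(2.3802530968954425))
```

The base plate corners, pin, shaft end and stop pin agree on a winch origin of about (509, 84.5) and a yaw of about -0.336. The checks match: pin z is 182 as expected, and the plate measures about 197 x 315 mm. Next I rise, shut the gripper and align the tool so that tool x = -winch x and tool y = +winch y.

```bash
cat >> h.py <<'E'
O=np.array([509.,84.5]);YAW=-0.336
def w2w(p):
    x,y,z=p;c,s=np.cos(YAW),np.sin(YAW);return np.array([O[0]+c*x-s*y,O[1]+s*x+c*y,z])
def inw(p):
    d=np.asarray(p[:2])-O;c,s=np.cos(YAW),np.sin(YAW);return np.array([c*d[0]+s*d[1],-s*d[0]+c*d[1],p[2]])
def st():
    from cell import monitor
    s=monitor.read_state();np.set_printoptions(precision=1,suppress=True)
    print("t",s["clock"],"winch",inw(s["eef_pos"]),"rot",np.round(s["eef_rot"],3),"F",np.array(s["wrist_force"]),"gap",round(s["finger_gap"],1))
E
python3 -m jog '[[0,0,-2,0,0,-0.089,0],[0,0,-3,0,0,0,0],[0,0,-3,0,0,0,0],[0,0,-3,0,0,0,0],[0,0,0,0,0,0,0]]' 10; python3 -c "import h;h.st()"
```

```text
clock: 0.75
eef_pos: [227.1, 501.9, 319.4]
eef_rot: [3.136, 0.001, 2.806]
wrist_force: [0.1, 0.3, -0.8]
finger_gap: 57.3
t 0.75 winch [-403.8  301.1  319.4] rot [3.1 0.  2.8] F [ 0.1  0.3 -0.8] gap 57.3
```

```bash
python3 -m jog '[[-1.5,-1.1,0,0,0,0,0],[-2.9,-2.2,0,0,0,0,0],[-2.9,-2.2,0,0,0,0,0],[-2.9,-2.2,0,0,0,0,0],[-2.9,-2.2,0,0,0,0,0],[-2.9,-2.2,0,0,0,0,0],[-2.9,-2.2,0,0,0,0,0],[-2.9,-2.2,0,0,0,0,0]]' && python3 -m jog '[[-2.9,-2.2,0,0,0,0,0],[-2.9,-2.2,0,0,0,0,0],[-2.9,-2.2,0,0,0,0,0],[-2.9,-2.2,0,0,0,0,0],[-2.9,-2.2,0,0,0,0,0],[-2.9,-2.2,0,0,0,0,0],[-2.9,-2.2,0,0,0,0,0],[-1.5,-1.1,0,0,0,0,0]]'
python3 - <<'E'
import h;h.st()
from cell import vision
import cv2
for n in ("wrist","scene","top"): cv2.imwrite(f"pics/{n}1.png",vision.camera(n)["color"])
E
```

```text
clock: 1.55
eef_pos: [378.6, 272.1, 314.7]
eef_rot: [-3.141, -0.0, 2.806]
wrist_force: [0.7, 0.5, -0.1]
finger_gap: 0.6
clock: 2.35
eef_pos: [530.4, 43.8, 314.3]
eef_rot: [-3.141, -0.001, 2.804]
wrist_force: [-1.4, 0.6, -0.3]
finger_gap: 0.5
t 2.35 winch [ 33.6 -31.4 314.3] rot [-3.1 -0.   2.8] F [-1.4  0.6 -0.3] gap 0.5
```

View pics/wrist1.png

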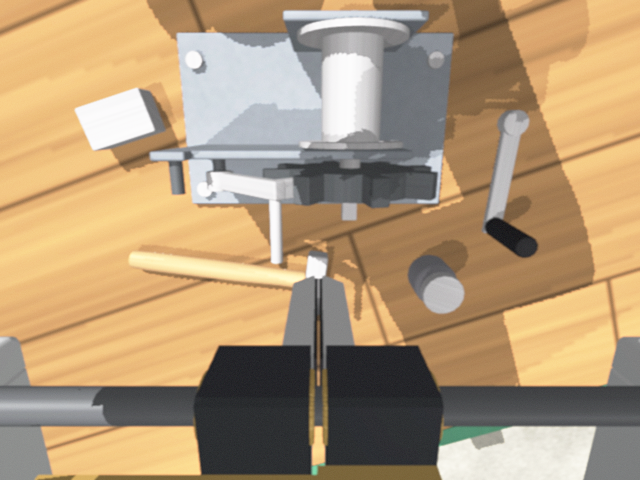

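View pics/scene1.png

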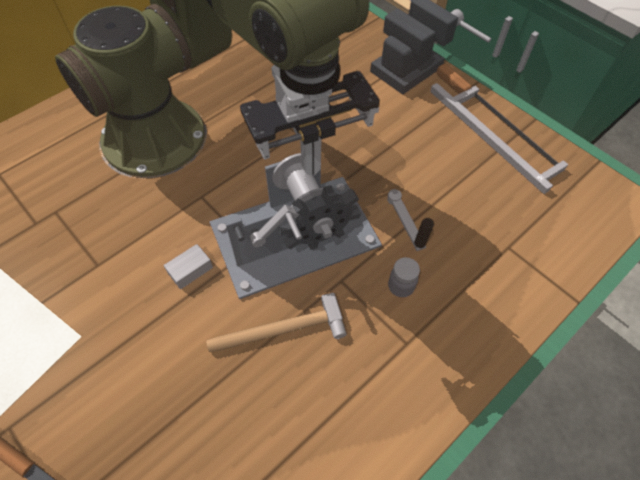

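```bash
cat >> h.py <<'E'
from scipy.spatial.transform import Rotation as Rn
def wray(u,v,s,tfc,f,cx,cy):
    T=np.eye(4);T[:3,:3]=Rn.from_euler('xyz',s["eef_rot"]).as_matrix();T[:3,3]=s["eef_pos"]
    M=T@tfc;d=M[:3,:3]@np.array([(u-cx)/f,(v-cy)/f,1]);return M[:3,3],d
E
python3 - <<'E'
import cv2,numpy as np
from h import *
from cell import monitor,vision
s=monitor.read_state();c=vision.camera("wrist");a=c["color"];np.save("w1.npy",{"s":s,"c":c},allow_pickle=True)
cv2.imwrite("pics/wrist1z.png",cv2.resize(a[130:280,140:460],None,fx=2.5,fy=2.5,interpolation=cv2.INTER_CUBIC))
def onz_(u,v,z):
    o,d=wray(u,v,s,np.array(c["tool_from_camera"]),c["fx"],c["cx"],c["cy"]);return inw(o+d*(z-o[2])/d[2])
np.set_printoptions(precision=1,suppress=True)
print("pin tip",onz_(277,261,182),"base",onz_(275.5,203,182),"corners",onz_(441,205,10),onz_(193,205,10),onz_(178,33,10),onz_(452,33,10), "shaft",onz_(349,219,122),"stop",onz_(178,192,153))
E
```

```text
pin tip [ 62.4 -66.3 182. ] base [ 10.8 -65.9 182. ] corners [ 46.6 129.6  10. ] [  46.4 -193.3   10. ] [-155.3 -192.    10. ] [-154.9  124.3   10. ] shaft [ 38.8   1.  122. ] stop [   6.2 -157.7  153. ]
```

View pics/wrist1z.png

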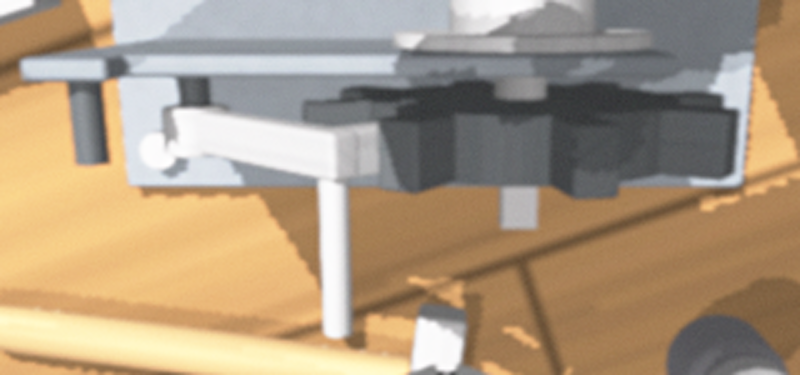

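Run:
```python
from h import *
D=np.load("w1.npy",allow_pickle=True).item();s,c=D["s"],D["c"]
T=np.eye(4);T[:3,:3]=Rn.from_euler('xyz',s["eef_rot"]).as_matrix();T[:3,3]=s["eef_pos"]
M=np.linalg.inv(T@np.array(c["tool_from_camera"]))
def pw(p):
    q=M[:3,:3]@w2w(p)+M[:3,3];return np.array([c["fx"]*q[0]/q[2]+c["cx"],c["fy"]*q[1]/q[2]+c["cy"]])
np.set_printoptions(precision=0,suppress=True)
for th in (-0.25,-.15,-.1,-.02):
    for k in (0,1,-1):
        a=np.radians(79.5+45*k)+th;r=np.array([np.cos(a),np.sin(a)]);t=np.array([-r[1],r[0]])
        print(th,k,*[(pw([12,*(r*85+t*e+[0,115])])-[140,130])*2.5 for e in(8,-8)], 'root',*[(pw([12,*(r*62+t*e+[0,115])])-[140,130])*2.5 for e in(8,-8)])
print(inw(s["eef_pos"]))
```

```text
-0.25 0 [627. 194.] [667. 190.] root [588. 182.] [626. 178.]
-0.25 1 [425. 192.] [471. 195.] root [449. 180.] [493. 183.]
-0.25 -1 [738. 170.] [741. 163.] root [674. 166.] [679. 160.]
-0.15 0 [603. 195.] [647. 192.] root [571. 183.] [612. 180.]
-0.15 1 [402. 189.] [446. 194.] root [434. 178.] [475. 182.]
-0.15 -1 [733. 174.] [740. 167.] root [669. 169.] [678. 162.]
-0.1 0 [590. 196.] [636. 193.] root [562. 183.] [605. 180.]
-0.1 1 [392. 188.] [434. 193.] root [426. 177.] [467. 181.]
-0.1 -1 [729. 175.] [739. 168.] root [665. 170.] [677. 163.]
-0.02 0 [569. 197.] [617. 195.] root [548. 183.] [592. 181.]
-0.02 1 [376. 186.] [415. 191.] root [416. 175.] [453. 180.]
-0.02 -1 [722. 178.] [736. 171.] root [659. 172.] [675. 165.]
[ 32. -30. 315.]
```

Everything agrees within about 1.5 mm. The tooth tip edges in the zoomed wrist image, at x of about 572 and 618, give a wheel angle of about -0.03. Now I lower the shut fingers in front of the wheel, on the wheel side of the thumb pin.

```bash
python3 -m jog '[[-0.8,0,2,0,0,0,0],[0,0,3,0,0,0,0],[0,0,3,0,0,0,0],[0,0,3,0,0,0,0],[0,0,2.5,0,0,0,0],[0,0,1.5,0,0,0,0],[0,0,0.5,0,0,0,0],[0,0,0,0,0,0,0]]'
python3 - <<'E'
import h;h.st()
from cell import vision
import cv2
cv2.imwrite("pics/scene2.png",cv2.resize(vision.camera("scene")["color"][120:320,180:420],None,fx=3,fy=3))
E
```

```text
clock: 3.35
eef_pos: [536.7, 44.2, 160.5]
eef_rot: [-3.142, -0.0, 2.807]
wrist_force: [-0.3, 0.4, 0.8]
finger_gap: 0.5
t 3.35 winch [ 39.5 -28.9 160.5] rot [-3.1 -0.   2.8] F [-0.3  0.4  0.8] gap 0.5
```

View pics/scene2.png

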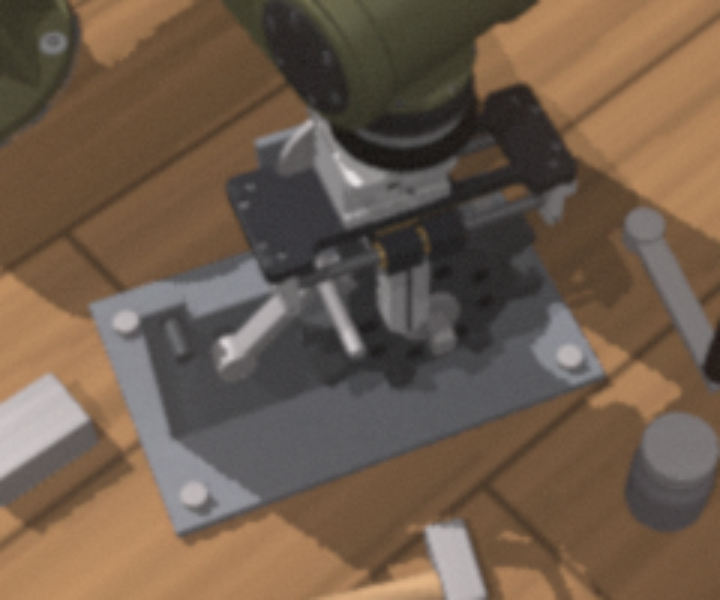

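```bash
python3 -m jog '[[0,-0.5,0,0,0,0,0],[0,-0.7,0,0,0,0,0],[0,-0.4,0,0,0,0,0],[0,-0.4,0,0,0,0,0],[0,-0.4,-0.2,0,0,0,0],[0,-0.4,-0.3,0,0,0,0],[0,-0.4,-0.3,0,0,0,0],[0,-0.4,-0.3,0,0,0,0]]'
python3 - <<'E'
import h;h.st()
from cell import vision
import cv2
cv2.imwrite("pics/scene3.png",cv2.resize(vision.camera("scene")["color"][120:320,180:420],None,fx=3,fy=3))
E
```

```text
clock: 4.2
eef_pos: [525.2, 8.8, 171.7]
eef_rot: [-3.141, 0.0, 2.806]
wrist_force: [0.5, 0.3, 0.0]
finger_gap: 0.5
t 4.2 winch [ 40.2 -66.1 171.7] rot [-3.1  0.   2.8] F [0.5 0.3 0. ] gap 0.5
```

View pics/scene3.png

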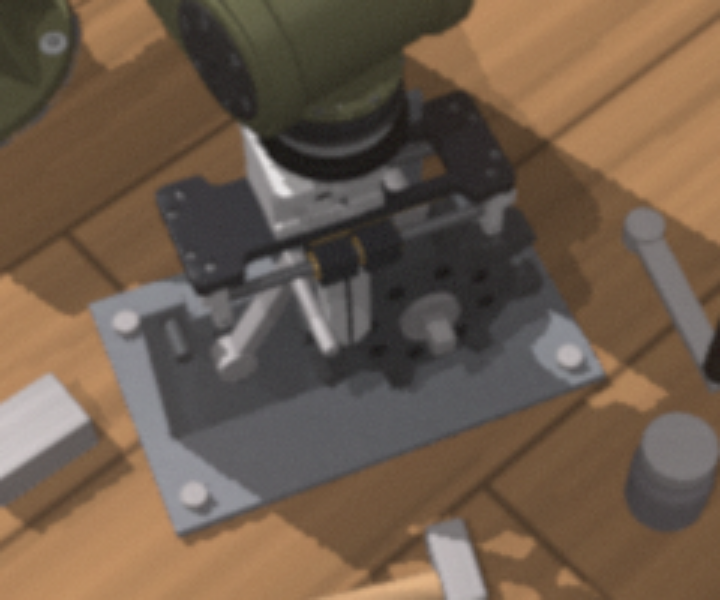

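The pawl is lifting with the pin on the finger's face, and the force is near zero. I continue along the arc.

```bash
python3 -m jog '[[0,-0.5,-0.3,0,0,0,0],[0,-0.6,-0.3,0,0,0,0],[0,-0.6,-0.2,0,0,0,0],[0,-0.6,-0.2,0,0,0,0],[0,-0.6,-0.2,0,0,0,0],[0,-0.5,-0.1,0,0,0,0],[0,-0.5,0,0,0,0,0],[0,-0.4,0,0,0,0,0]]';python3 -c "import h;h.st()"; python3 -m jog '[[0,-0.4,0,0,0,0,0],[0,-0.4,0,0,0,0,0],[0,-0.4,0,0,0,0,0],[0,-0.4,0.1,0,0,0,0],[0,-0.4,0.1,0,0,0,0],[0,-0.3,0.1,0,0,0,0],[0,-0.3,0.1,0,0,0,0],[0,0,0,0,0,0,0]]'
python3 - <<'E'
import h;h.st()
from cell import vision
import cv2
cv2.imwrite("pics/scene4.png",cv2.resize(vision.camera("scene")["color"][120:320,180:420],None,fx=3,fy=3))
E
```

```text
clock: 5.05
eef_pos: [510.9, -31.8, 184.4]
eef_rot: [-3.141, -0.0, 2.806]
wrist_force: [-0.1, 1.2, -0.0]
finger_gap: 0.4
t 5.05 winch [  40.2 -109.2  184.4] rot [-3.1 -0.   2.8] F [-0.1  1.2 -0. ] gap 0.4
clock: 5.85
eef_pos: [502.4, -56.2, 180.3]
eef_rot: [-3.142, -0.0, 2.806]
wrist_force: [0.6, 0.3, 0.3]
finger_gap: 0.6
t 5.85 winch [  40.1 -135.   180.3] rot [-3.1 -0.   2.8] F [0.6 0.3 0.3] gap 0.6
```

View pics/scene4.png

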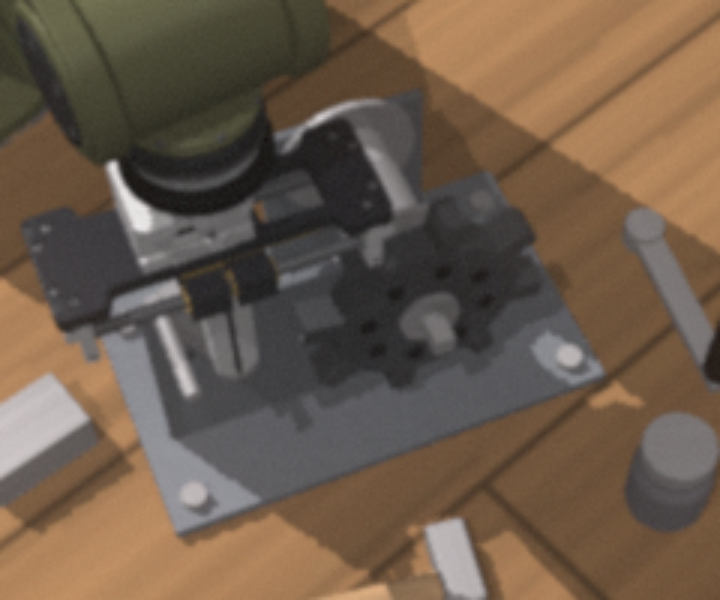

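The pawl has flipped onto its stop, with the pin clear of the finger. I retreat, rise and move above the gap on the +y side of the top tooth.

```bash
python3 -m jog '[[0,1.0,0,0,0,0,0],[0,2,-1,0,0,0,0],[0,1,-3,0,0,0,0],[0,0,-3,0,0,0,0],[0,0,-3,0,0,0,0],[0.5,2,-2,0,0,0,0],[0.5,3,0,0,0,0,0],[1,3,0,0,0,0,0]]' && python3 -m jog '[[1,3,0,0,0,0,0],[1,2,0,0,0,0,0],[0,1,0,0,0,0,0],[0,0,0,0,0,0,0]]'
python3 - <<'E'
from h import *
import cv2
from cell import monitor,vision
st()
s=monitor.read_state();c=vision.camera("wrist");np.save("w2.npy",{"s":s,"c":c},allow_pickle=True)
cv2.imwrite("pics/wrist2.png",c["color"])
E
```

```text
clock: 6.7
eef_pos: [523.6, 65.5, 301.0]
eef_rot: [3.141, 0.001, 2.805]
wrist_force: [0.2, -0.6, -0.6]
finger_gap: 0.8
clock: 7.1
eef_pos: [524.3, 128.3, 300.3]
eef_rot: [-3.142, -0.0, 2.807]
wrist_force: [0.4, 0.4, -0.3]
finger_gap: 0.5
t 7.1 winch [  0.   46.4 300.3] rot [-3.1 -0.   2.8] F [ 0.4  0.4 -0.3] gap 0.5
```

View pics/wrist2.png

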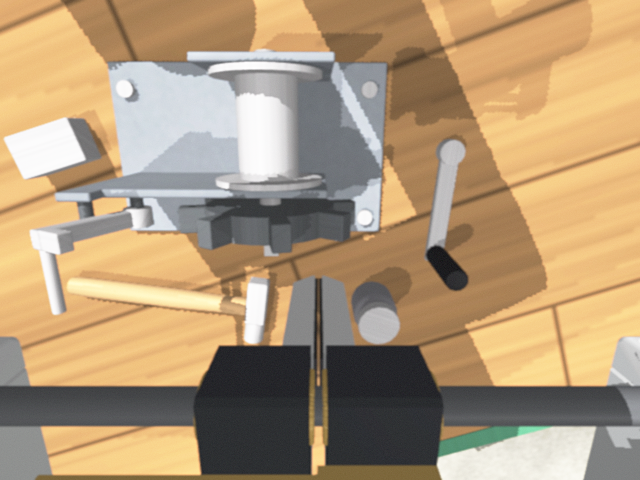

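```bash
cat >> h.py <<'E'
def wproj(D):
    s,c=D["s"],D["c"]
    T=np.eye(4);T[:3,:3]=Rn.from_euler('xyz',s["eef_rot"]).as_matrix();T[:3,3]=s["eef_pos"]
    M=np.linalg.inv(T@np.array(c["tool_from_camera"]))
    def pw(p):
        q=M[:3,:3]@w2w(p)+M[:3,3];return np.array([c["fx"]*q[0]/q[2]+c["cx"],c["fy"]*q[1]/q[2]+c["cy"]])
    return pw
def teeth(D,ths,off,sc,ks=(0,1,-1)):
    pw=wproj(D);np.set_printoptions(precision=0,suppress=True)
    for th in ths:
        for k in ks:
            a=np.radians(79.5+45*k)+th;r=np.array([np.cos(a),np.sin(a)]);t=np.array([-r[1],r[0]])
            print(th,k,*[(pw([12,*(r*85+t*e+[0,115])])-off)*sc for e in(8,-8)])
def pawlp(D,phis):
    pw=wproj(D)
    for p in phis: print("pawl",p,pw([63,-127+85*np.cos(np.pi/4+p),122+85*np.sin(np.pi/4+p)]))
E
python3 - <<'E'
from h import *
import cv2
D=np.load("w2.npy",allow_pickle=True).item()
cv2.imwrite("pics/wrist2z.png",cv2.resize(D["c"]["color"][170:270,170:370],None,fx=4,fy=4,interpolation=cv2.INTER_CUBIC))
teeth(D,(-.1,-.05,0,.05),[170,170],4); pawlp(D,(1.1,1.2,1.25))
E
```

```text
-0.1 0 [439. 329.] [518. 322.]
-0.1 1 [132. 308.] [191. 320.]
-0.1 -1 [704. 278.] [734. 260.]
-0.05 0 [417. 330.] [498. 324.]
-0.05 1 [119. 304.] [174. 317.]
-0.05 -1 [694. 282.] [727. 265.]
0 0 [395. 331.] [477. 326.]
0 1 [107. 300.] [158. 314.]
0 -1 [683. 286.] [720. 269.]
0.05 0 [373. 331.] [455. 328.]
0.05 1 [ 96. 296.] [143. 310.]
0.05 -1 [670. 291.] [712. 274.]
pawl 1.1 [ 72. 313.]
pawl 1.2 [ 65. 311.]
pawl 1.25 [ 62. 310.]
```

View pics/wrist2z.png

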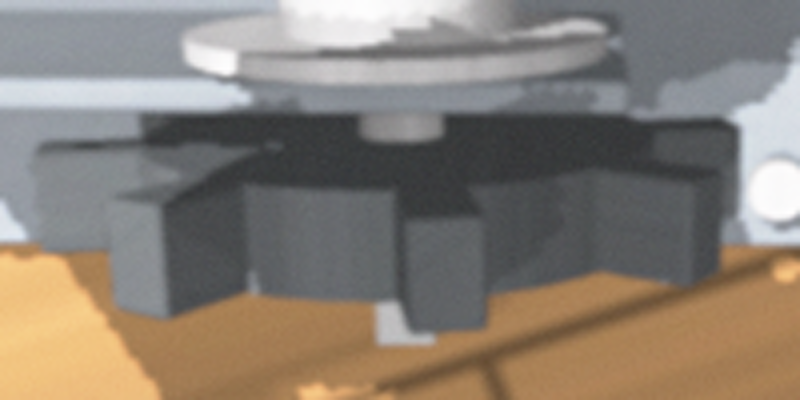

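The wheel is at about -0.025 and the pawl is on its stop (pin tip at (59, 312), predicted (62, 310)). I lower into the gap.

```bash
python3 -m jog '[[0,0,2,0,0,0,0],[0,0,3,0,0,0,0],[0,0,2.5,0,0,0,0],[0,0,1.5,0,0,0,0],[0,0,1.3,0,0,0,0],[0,0,0.7,0,0,0,0],[0,0,0.6,0,0,0,0],[0,0,0,0,0,0,0]]'; python3 -c "import h;h.st()"; python3 -m jog '[[0,-0.3,0,0,0,0,0],[0,-0.3,0,0,0,0,0],[0,-0.3,0,0,0,0,0],[0,-0.3,0,0,0,0,0],[0,-0.3,0,0,0,0,0]]'
python3 - <<'E'
import h;h.st()
from cell import vision
import cv2
cv2.imwrite("pics/scene5.png",cv2.resize(vision.camera("scene")["color"][120:320,180:420],None,fx=3,fy=3))
E
```

```text
clock: 7.95
eef_pos: [524.1, 127.0, 184.2]
eef_rot: [-3.141, -0.0, 2.806]
wrist_force: [0.6, -0.7, -0.5]
finger_gap: 0.3
t 7.95 winch [  0.2  45.1 184.2] rot [-3.1 -0.   2.8] F [ 0.6 -0.7 -0.5] gap 0.3
clock: 8.45
eef_pos: [519.4, 113.1, 185.0]
eef_rot: [3.141, 0.001, 2.806]
wrist_force: [0.5, 4.0, 3.1]
finger_gap: 0.5
t 8.45 winch [  0.4  30.4 185. ] rot [3.1 0.  2.8] F [0.5 4.  3.1] gap 0.5
```

View pics/scene5.png

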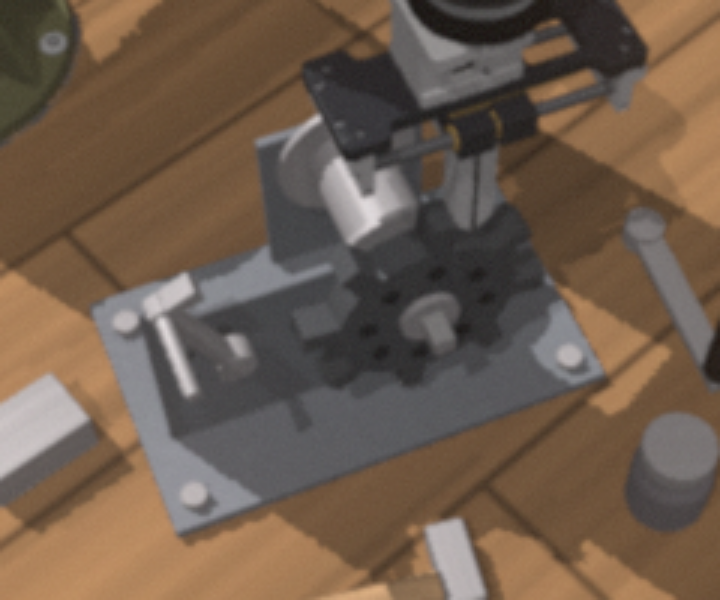

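In gentle contact at about 4 N, and the wheel is turning. I continue.

```bash
python3 -m jog '[[0,-0.4,0,0,0,0,0],[0,-0.4,0,0,0,0,0],[0,-0.4,0,0,0,0,0],[0,-0.4,0,0,0,0,0],[0,-0.4,0,0,0,0,0],[0,-0.4,0,0,0,0,0],[0,-0.4,0,0,0,0,0],[0,0,0,0,0,0,0]]'; python3 -c "import h;h.st()"; python3 -m jog '[[0,-0.3,0,0,0,0,0],[0,-0.3,0,0,0,0,0],[0,-0.3,0,0,0,0,0],[0,-0.3,0,0,0,0,0],[0,-0.2,0,0,0,0,0],[0,0,0,0,0,0,0]]'
python3 - <<'E'
from h import *
st()
from cell import vision,monitor
import cv2
cv2.imwrite("pics/scene6.png",cv2.resize(vision.camera("scene")["color"][120:320,180:420],None,fx=3,fy=3))
s=monitor.read_state();c=vision.camera("wrist");D={"s":s,"c":c};np.save("w3.npy",D,allow_pickle=True)
cv2.imwrite("pics/wrist3.png",c["color"]);teeth(D,(.55,.6,.65,.7),[0,0],1)
E
```

```text
clock: 9.3
eef_pos: [509.5, 86.0, 184.1]
eef_rot: [-3.141, -0.001, 2.805]
wrist_force: [0.3, -0.2, 0.2]
finger_gap: 0.6
t 9.3 winch [  0.    1.6 184.1] rot [-3.1 -0.   2.8] F [ 0.3 -0.2  0.2] gap 0.6
clock: 9.9
eef_pos: [505.2, 73.0, 184.5]
eef_rot: [-3.141, 0.0, 2.806]
wrist_force: [0.3, 0.9, -1.2]
finger_gap: 0.4
t 9.9 winch [  0.2 -12.1 184.5] rot [-3.1  0.   2.8] F [ 0.3  0.9 -1.2] gap 0.4
0.55 0 [268. 319.] [296. 325.]
0.55 1 [210. 281.] [214. 291.]
0.55 -1 [397. 324.] [423. 317.]
0.6 0 [261. 317.] [288. 324.]
0.6 1 [210. 279.] [212. 288.]
0.6 -1 [390. 325.] [417. 319.]
0.65 0 [254. 315.] [280. 322.]
0.65 1 [210. 277.] [211. 286.]
0.65 -1 [382. 326.] [410. 321.]
0.7 0 [248. 313.] [273. 320.]
0.7 1 [210. 274.] [210. 283.]
0.7 -1 [373. 327.] [403. 322.]
```

View pics/wrist3.png

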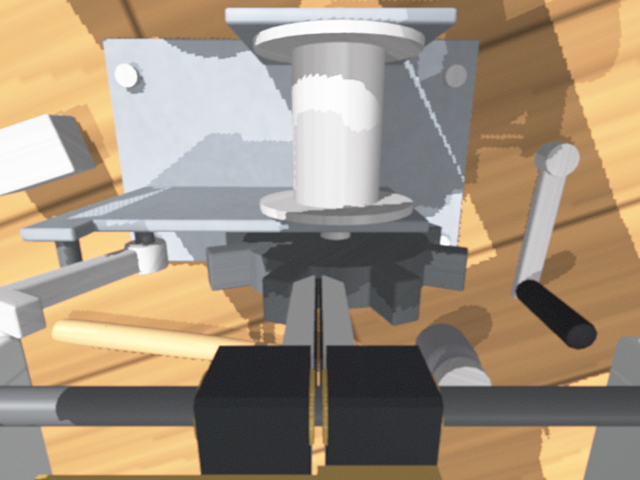

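View pics/scene6.png

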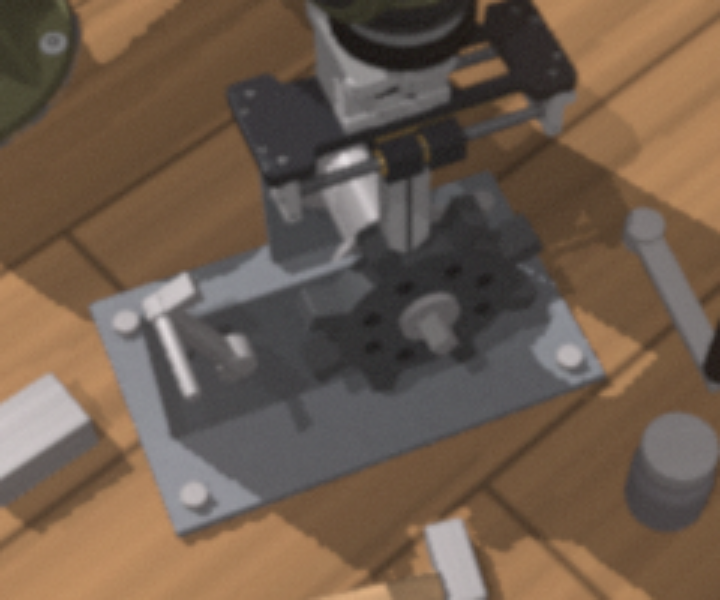

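Tooth edges at x of about 390–418 give a wheel angle of about 0.60, mid-window. The finger backs off, rises and moves to the far (-y) side of the pawl pin.

```bash
python3 -m jog '[[0,0.3,0,0,0,0,0],[0,0.1,-1,0,0,0,0],[0,0,-2.5,0,0,0,0],[0,0,-3,0,0,0,0],[0,0,-3,0,0,0,0],[0,0,-2.5,0,0,0,0],[-1,-2.4,0,0,0,0,0],[-1,-3,0,0,0,0,0]]' && python3 -m jog '[[-1,-3,0,0,0,0,0],[-1,-3,0,0,0,0,0],[0,-3,0,0,0,0,0],[0,-3,0,0,0,0,0],[0,-2,0,0,0,0,0],[0,0,0,0,0,0,0]]'
python3 - <<'E'
from h import *
st()
from cell import vision,monitor
import cv2
s=monitor.read_state();c=vision.camera("wrist");D={"s":s,"c":c};np.save("w4.npy",D,allow_pickle=True)
cv2.imwrite("pics/wrist4.png",c["color"]);teeth(D,(.5,.55,.6,.65,.7),[0,0],1);pawlp(D,(1.2,1.25))
E
```

```text
clock: 10.8
eef_pos: [507.9, 19.6, 305.9]
eef_rot: [3.141, 0.002, 2.808]
wrist_force: [0.2, -0.7, -0.5]
finger_gap: 0.6
clock: 11.4
eef_pos: [479.9, -120.8, 305.3]
eef_rot: [-3.141, 0.001, 2.803]
wrist_force: [-0.2, 0.4, 0.3]
finger_gap: 0.4
t 11.4 winch [  40.2 -203.4  305.3] rot [-3.1  0.   2.8] F [-0.2  0.4  0.3] gap 0.4
0.5 0 [535. 199.] [559. 200.]
0.5 1 [456. 189.] [470. 192.]
0.5 -1 [620. 199.] [631. 197.]
0.55 0 [529. 198.] [552. 200.]
0.55 1 [453. 189.] [466. 191.]
0.55 -1 [617. 199.] [629. 198.]
0.6 0 [523. 198.] [546. 199.]
0.6 1 [450. 188.] [462. 191.]
0.6 -1 [612. 199.] [626. 198.]
0.65 0 [517. 197.] [540. 199.]
0.65 1 [447. 187.] [459. 190.]
0.65 -1 [608. 200.] [623. 199.]
0.7 0 [511. 197.] [534. 199.]
0.7 1 [445. 187.] [455. 189.]
0.7 -1 [603. 200.] [619. 199.]
pawl 1.2 [371. 263.]
pawl 1.25 [366. 263.]
```

View pics/wrist4.png

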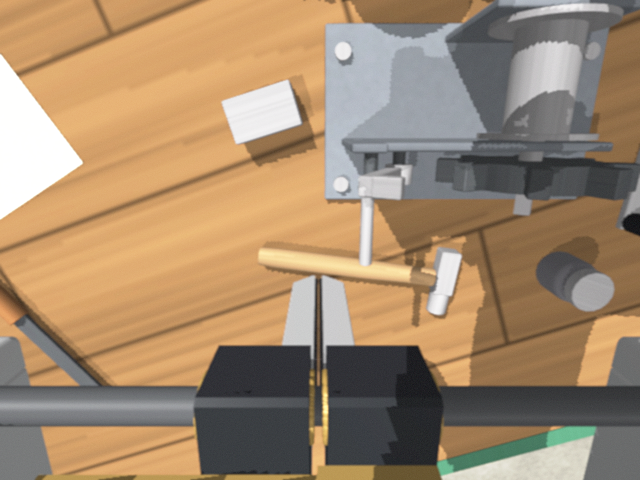

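The pawl is still on its stop (pin tip at (366, 262)) and the wheel is at about 0.6. I descend beside the pin and push it back gently.

```bash
python3 -m jog '[[0,0,2,0,0,0,0],[0,0,3,0,0,0,0],[0,0,3,0,0,0,0],[0,0,2.5,0,0,0,0],[0,0,1.5,0,0,0,0],[0,0,0.7,0,0,0,0],[0,0.5,0,0,0,0,0],[0,0.5,0,0,0,0,0]]'; python3 -c "import h;h.st()"; python3 -m jog '[[0,0.5,0,0,0,0,0],[0,0.5,0,0,0,0,0],[0,0.5,0,0,0,0,0],[0,0.5,-0.1,0,0,0,0],[0,0.5,-0.1,0,0,0,0],[0,0.4,-0.1,0,0,0,0],[0,0.4,0,0,0,0,0],[0,0.4,0,0,0,0,0]]'
python3 - <<'E'
from h import *
st()
from cell import vision,monitor
import cv2
cv2.imwrite("pics/scene7.png",cv2.resize(vision.camera("scene")["color"][120:320,180:420],None,fx=3,fy=3))
E
```

```text
clock: 12.25
eef_pos: [484.4, -109.1, 178.4]
eef_rot: [3.141, 0.001, 2.806]
wrist_force: [-0.6, 0.5, -0.8]
finger_gap: 0.8
t 12.25 winch [  40.6 -190.9  178.4] rot [3.1 0.  2.8] F [-0.6  0.5 -0.8] gap 0.8
clock: 13.05
eef_pos: [496.0, -74.5, 180.4]
eef_rot: [-3.142, -0.0, 2.806]
wrist_force: [-0.9, -1.0, 1.0]
finger_gap: 0.1
t 13.05 winch [  40.2 -154.4  180.4] rot [-3.1 -0.   2.8] F [-0.9 -1.   1. ] gap 0.1
```

View pics/scene7.png

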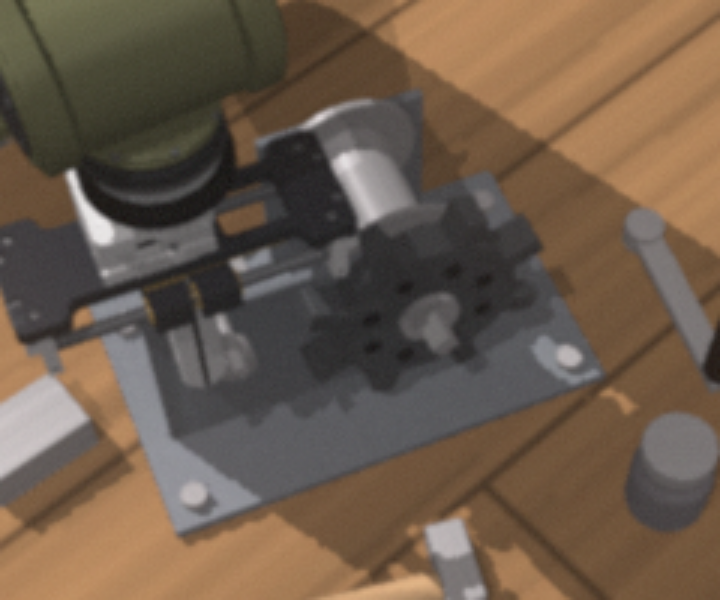

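```bash
python3 -m jog '[[0,0.3,0,0,0,0,0],[0,0.3,0,0,0,0,0],[0,0.3,0,0,0,0,0],[0,0.3,0,0,0,0,0],[0,0.3,0,0,0,0,0],[0,0.3,0,0,0,0,0],[0,0.3,0,0,0,0,0],[0,0.3,0,0,0,0,0]]'; python3 -c "import h;h.st()"; python3 -m jog '[[0,0.3,0,0,0,0,0],[0,0.3,0,0,0,0,0],[0,0,0,0,0,0,0],[0,0,0,0,0,0,0]]'
python3 - <<'E'
from h import *
st()
from cell import vision,monitor
import cv2
cv2.imwrite("pics/scene8.png",cv2.resize(vision.camera("scene")["color"][120:320,180:420],None,fx=3,fy=3))
E
```

```text
clock: 13.9
eef_pos: [503.9, -51.9, 180.4]
eef_rot: [3.142, -0.0, 2.806]
wrist_force: [0.3, -0.3, 0.7]
finger_gap: 0.4
t 13.9 winch [  40.2 -130.4  180.4] rot [ 3.1 -0.   2.8] F [ 0.3 -0.3  0.7] gap 0.4
clock: 14.3
eef_pos: [505.8, -46.4, 180.4]
eef_rot: [-3.142, -0.0, 2.806]
wrist_force: [-0.1, -0.2, -0.9]
finger_gap: 0.7
t 14.3 winch [  40.2 -124.6  180.4] rot [-3.1 -0.   2.8] F [-0.1 -0.2 -0.9] gap 0.7
```

View pics/scene8.png

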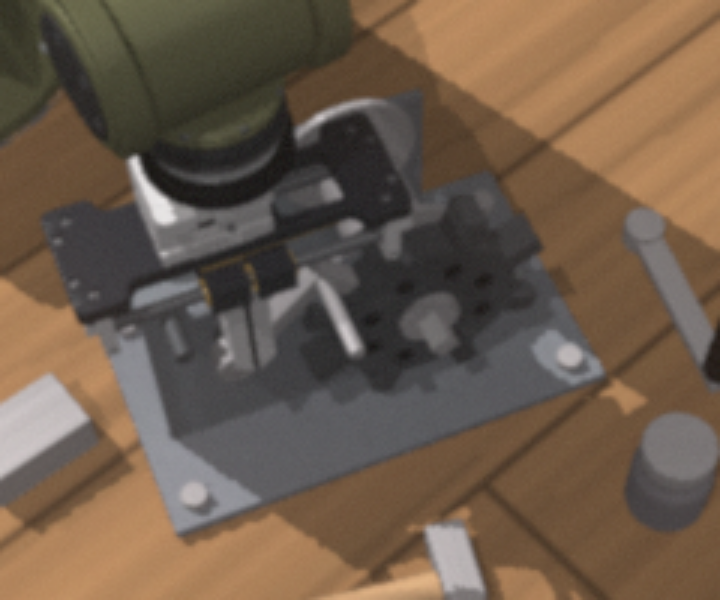

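The pawl has dropped. Its pin tip is at the same pixel as when it was first seated, about (355, 350). I retreat and verify.

```bash
python3 -m jog '[[-0.5,-0.5,0,0,0,0,0],[0,-0.5,-2,0,0,0,0],[0,0,-3,0,0,0,0],[0,0,-3,0,0,0,0],[0,0,-3,0,0,0,0],[0,0,-2,0,0,0,0],[0,0,0,0,0,0,0],[0,0,0,0,0,0,0]]'
python3 - <<'E'
from h import *
st()
from cell import vision,monitor
import cv2
s=monitor.read_state();c=vision.camera("wrist");D={"s":s,"c":c};np.save("w5.npy",D,allow_pickle=True)
cv2.imwrite("pics/wrist5.png",cv2.resize(c["color"][130:290,250:570],None,fx=2.5,fy=2.5,interpolation=cv2.INTER_CUBIC));teeth(D,(.5,.55,.6,.65,.7),[250,130],2.5)
for p in (0,.1,.25): pawlp(D,(p,));print("  scene",proj("scene",w2w([63,-127+85*np.cos(np.pi/4+p),122+85*np.sin(np.pi/4+p)])))
cv2.imwrite("pics/scene9.png",cv2.resize(vision.camera("scene")["color"][140:305,200:390],None,fx=3.6,fy=3.6,interpolation=cv2.INTER_CUBIC))
E
```

```text
clock: 15.15
eef_pos: [507.2, -57.9, 309.7]
eef_rot: [-3.141, -0.0, 2.806]
wrist_force: [0.5, -0.4, -0.6]
finger_gap: 0.5
t 15.15 winch [  45.3 -135.   309.7] rot [-3.1 -0.   2.8] F [ 0.5 -0.4 -0.6] gap 0.5
0.5 0 [491. 155.] [545. 158.]
0.5 1 [324. 134.] [351. 140.]
0.5 -1 [700. 156.] [732. 152.]
0.55 0 [477. 154.] [531. 157.]
0.55 1 [318. 132.] [343. 138.]
0.55 -1 [690. 156.] [725. 153.]
0.6 0 [463. 153.] [516. 156.]
0.6 1 [313. 131.] [335. 137.]
0.6 -1 [679. 157.] [716. 154.]
0.65 0 [450. 152.] [502. 156.]
0.65 1 [309. 129.] [329. 135.]
0.65 -1 [667. 158.] [707. 155.]
0.7 0 [437. 151.] [487. 155.]
0.7 1 [305. 128.] [322. 133.]
0.7 -1 [655. 158.] [698. 156.]
pawl 0 [398. 249.]
  scene [299. 237.]
pawl 0.1 [392. 251.]
  scene [296. 236.]
pawl 0.25 [381. 254.]
  scene [290. 236.]
```

View pics/wrist5.png

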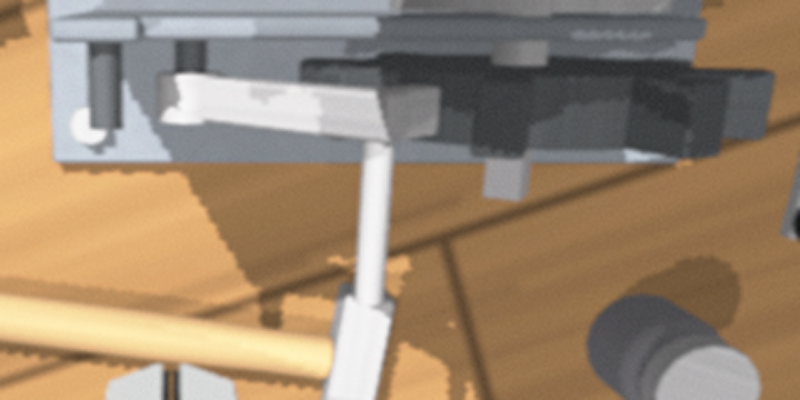

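View pics/scene9.png

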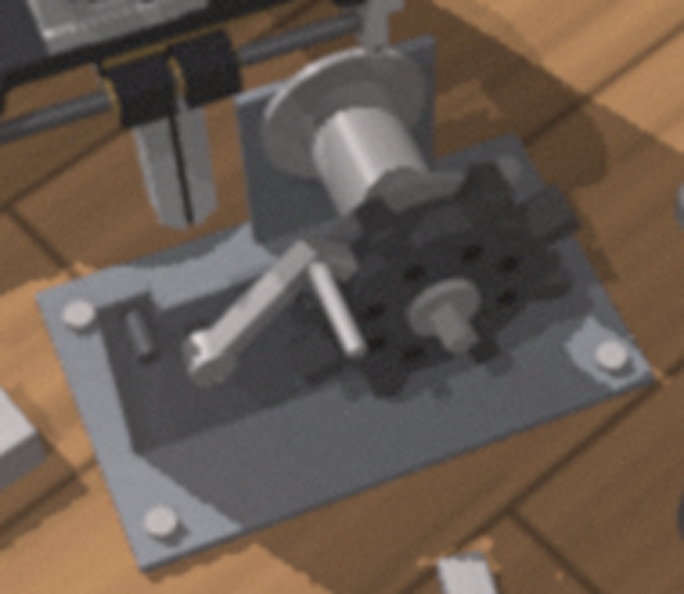

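The pin tip reads φ≈0 in both views: wrist (398, 250) against a predicted (398, 249), and the same scene pixel as at the start. The wheel is at about 0.56–0.6, inside the window, and the tool is well clear. Handing in.

Run:
```python
import cv2,numpy as np
from cell import vision,order
a=cv2.imread("pics/top0.png");b=vision.camera("top")["color"]
for n,(x0,x1,y0,y1) in {"crank":(195,232,200,282),"jar":(250,280,180,215),"hammer":(320,435,197,268),"block":(386,430,322,350)}.items():
    g=lambda i:cv2.cvtColor(i[y0:y1,x0:x1],cv2.COLOR_BGR2GRAY).astype(np.float32)
    print(n,cv2.phaseCorrelate(g(a),g(b)))
print(order.sign_off())
```

```text
crank ((0.028786673194812096, 0.00784713389013092), 0.990895512898763)
jar ((0.2877770522846763, -0.2765577371184804), 0.6636358941042865)
hammer ((0.17854735232671004, 0.16157888276624988), 0.2088083382006045)
block ((-1.0415443198503134, -0.41959808374969754), 0.5696457375420464)
the job is handed in; nothing more can be done
None
```

The ratchet test is done and handed in at about 15 s of the 58 s allowed. The sign-off gives no verdict.

- **Pawl up:** I pushed the thumb pin up and over with the shut fingers until the pawl leaned on its stop by itself, at about 1.25 rad.
- **Wheel back:** I pushed the top tooth towards the pawl's pivot, taking the wheel from about -0.03 to about 0.6 rad. The highest force I read was about 5 N.
- **Pawl down:** I tipped the pin back past upright and the pawl dropped into the next gap.

**Last checks:**
- **Pawl seating:** the pawl reads 0 rad, fully seated. In the wrist camera the pin tip was at (398, 250) against a predicted (398, 249), and in the scene camera it was back at its starting pixel.
- **Wheel angle:** two readings gave about 0.60 rad (before the pawl dropped) and 0.56 rad (after). Both are inside the 0.46–0.77 window.
- **Crank, jar, hammer and block:** comparing the first and last top-camera pictures, the crank had not moved. The jar and hammer showed less than 0.3 px, and the hammer match was weak.
- **Block reading that disagrees:** the block showed about 1 px (roughly 2 mm). I take this to be the arm's shadow changing the picture, because the fingers stayed above z = 155 mm and never came near it. I did not check it further.

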